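# Wedge the frame rest into its tapered dovetail way

## Task

Take the wooden frame rest whose foot tapers (wide at one end, narrow at the other), set it on the bare end of the screwed-down board with its narrow end towards the rails, and slide it between the two dovetail rails until it wedges tight, pressing firmly at the end. Let go of it there, and leave the straight-sided rest alone.

Things in the scene. Friction and masses are not known exactly. Their poses are not given: they have to be found in the camera images.
- rest: (sizes in mm) tapered frame rest, 0.16 kg. Foot: wooden plate 80 long (y), 12 thick; underside 76 wide at the +y end, 42 at the -y end; flanks lean in 20 deg. (8.7 narrower on top). Grip its central upright cross-piece: 18 thick (y), 50 wide (x), from 12 to 56 above the underside, top edge notched 18 wide, 10 deep. Origin: centre of underside; z up, y towards the wide end, at the start within 0.4 rad of world +y
- straight_rest: bystander: (mm) another frame rest with the same cross-piece, but a foot with parallel sides (80 long, 59 wide all along). Origin: centre of the underside; y along the foot. It and the tapered rest may stand either way about, left of the board
- way: (mm) two fixed rails, 86 long, 14 high, on a fixed board 126 x 190; bed between them 18 above the worktop. Gap at the bed: 77 wide at the mouth (y=+42), 40 at y=-44; rails overhang 20 deg., taper as the foot. Origin: on the bed where the wedged rest's origin comes to lie, axes alike; y to the mouth (within 0.2 rad of world +y), so it goes in along -y. Friction keeps the wedge; a turned foot binds some mm early
- set_down (a point): point on the bed, 90 mm from the way's origin along its +y, in the middle of the bare end of the board (bare from 42 to 143 along the way's y): with its origin here and its axes along the way's, the foot lies on the board just clear of the rails. Axes as the way's

How it is judged (in metres and radians):
On the way:
1. the tapered rest is pressed home: within 14 mm of its wedged place along the way, with at least 4 N between it and the rails (contact force between rest and way above 4 N and y of rest in the frame of way below 0.014 m), for 0.1 s.
At the end, for the whole second after the job is handed in: the tapered rest lies still and upright on the bed between the rails, its origin within 14 mm of its wedged place along the way (at most 12 mm beyond it), 6 mm across it and in height (at most 6 mm above the bed, 4 mm below), its y axis within 0.1 rad of the way's (y of rest in the frame of way between -0.012 and 0.014 m and x of rest in the frame of way between -0.006 and 0.006 m and z of rest in the frame of way between -0.004 and 0.006 m and angle between the y axis of rest and the y axis of way, either way round below 0.1 rad and angle between rest's own z axis and vertical below 0.1 rad and linear speed of rest below 0.02 m/s); the robot touches nothing.
It fails at once if the straight-sided rest is moved by more than 30 mm (distance of straight_rest from where it was at the start of the episode above 0.03 m).
It also fails if it takes over 45 s, if anything falls off the work surface, if the arm or the gripper's body presses on something with over 40 N, if the wrist force passes 120 N, or if a joint passes its speed limit or range.

## Robot

A 6-joint arm with a two-finger parallel gripper is mounted at the origin on a cart in front of the work surface, level with it; the furniture and walls round the work are solid. World frame = base frame: x ahead of the robot, y to its left, z up, the work surface at z = 0. Lengths are in mm, angles in rad, forces in N, time in s.
With the tool pointing down it reaches from about 325 to 900 mm from the base axis. Payload 3.5 kg.
Tool frame: the origin (TCP) lies at the very end of the fingers, on their centre line; the grasp point (between the pads) lies 19 mm behind it (bot.pinch_z is the distance from the TCP to the grasp point, in mm); z points along the fingers, y is the line along which they close (so a half turn about z gives the same grasp; the last joint's range is limited). The gripper opens to 85 mm and grips with 20 to 120 N. Pads are 22 mm wide; open, the fingers measure 114 mm over their backs; the gripper's body (76 mm by 85 mm) begins 54 mm behind the grasp point. The pads swing forward as they close: fully open they stand 13 mm farther back than shut.
Start: joints at [-1.233, 0.276, -0.026, 1.268, 0, 1.467], TCP at [266.653, -565.259, 231.313] pointing down, gripper open.
Joint ranges: [-3.12, 3.12], [-0.85, 1.88], [-1.08, 1.24], [-1.95, 2.15], [-1.57, 1.53], [-3.14, 3.14]. Speed limits (rad/s): [2.57, 2.57, 3.14, 3.14, 3.14, 3.14].

## Interface

Orientations are given as a unit quaternion [x, y, z, w].
In Python, from rig import telemetry, eyes, workorder, bot gives the robot as it stands.
- The arm moves only by the tool move_arm, never from a script. Its argument "moves" is a list of rows, each a list of 2 entries, a list of its own where there are three numbers: the shift along the tool's x, y, z in cm, then the turn about the tool's z in degrees. A call has 1 to 5 rows; each row shifts and turns the commanded pose from where the row before left it, along the tool's axes as they then stand; what a row does not reach is not made up. A row lasts 1/8 s, in which the tool goes at most 62.5 mm and 10.7 degrees, less where a joint would pass 70% of its speed; a pose out of reach is approached as far as the arm can. A call is refused whole if a number of a shift passes 6.25 or a number of a turn 10.7, either way. A call with a gripper value outside its range is refused whole. "gripper" is the finger opening in cm, from 0 to 8.54, set as the call begins (left out, the last holds). The fingers move at their own pace and stop on an object; "newtons" is the grip in N (left out, the last holds). Time passes only in rows, so rows that do not move let the fingers close. It gives the time, the measured TCP pose, the force, the opening and the grip force at its end, in the units of the state.
- telemetry.read_state(): the state, without advancing time (a new reading comes with each control period).
- eyes.grab_frame(name): name is "scene" or "top"; returns a dict with "color" (480x640x3 uint8, red, green, blue), "depth" (480x640 float32, mm along the optical axis (not along the pixel's ray), 0 where there is no reading), "vertical_fov" (degrees; the focal length in pixels is half the picture's height over the tangent of half this angle, whatever the lens; pixels are square), "cx", "cy" (the principal point, pixels), "rvec" (rotation vector, rad) and "tvec" (3), from world to camera coordinates, as OpenCV has them. Camera axes: x right, y down, z forward; pixel columns grow to the right and rows downward; lengths in mm; the calibration is good to about 2 mm. A picture is of the moment at which its call begins.
- workorder.job_done(): hands the job in; it is judged then, once.
The state is a dict: "clock": time; "joint_pos": joint angles; "dq": joint speeds; "tau": joint torques, N m; "tool_pos": TCP position; "tcp_rot": TCP orientation; "contact_force": force on the tool from outside, world axes, zero at the start; "wrist_torque": the same for the moment, N m; "finger_gap": finger opening in mm; "finger_force": force on a finger pad.
Only numpy, scipy, OpenCV 4.12 (cv2) and the standard library are available. Lean on these libraries where they do the work, as an engineer would, in place of code of your own. Each camera call takes 0.05 s, during which the arm holds its last target. There are 200 camera calls.

## Working session

There is one attempt and no reset: what is moved stays moved. The work goes in short steps, Python scripts to look and compute and a tool call to move; the robot and the scene stay as the last step left them, time stands still between calls to the robot, and variables do not carry over. Pictures are saved under pics/ and viewed, at most 10 in all, crops included, and the job is handed in when it is done.

Besides the shell and the picture viewer there is one more tool, called after "Call:" as a command line: name --argument value ..., lists and objects as JSON in quotes. move_arm: Moves the arm, as the interface text tells. Its arguments: {"type":"object","properties":{"moves":{"type":"array","items":{"type":"array"}},"gripper":{"type":"number"},"newtons":{"type":"number"}},"required":["moves"]}

```bash
mkdir -p pics; cat > h.py <<'E'
import numpy as np, cv2
from rig import telemetry, eyes, workorder, bot
def cloud(n):
    f=eyes.grab_frame(n); d=f["depth"].astype(float); F=240/np.tan(np.radians(f["vertical_fov"])/2)
    v,u=np.mgrid[:480,:640]
    P=np.stack([(u-f["cx"])/F*d,(v-f["cy"])/F*d,d],-1)
    R=cv2.Rodrigues(np.array(f["rvec"],float))[0]
    W=(P-np.array(f["tvec"],float).ravel())@R
    W[d==0]=np.nan
    return f,W
E
python3 - <<'E'
from h import *
for n in("top","scene"):
    f,W=cloud(n); cv2.imwrite(f"pics/{n}0.png",f["color"][...,::-1]); np.save(n+"0.npy",W)
    print(n,f["vertical_fov"],W[240,320])
print(telemetry.read_state())
E
```

```text
top 50.95947631377574 [470.67779922 198.04064028  -1.58534745]
scene 52.55836140837444 [ 5.50759224e+02  1.59421905e+02 -5.03315718e-02]
{'clock': 0.1, 'joint_pos': array([-1.23339122e+00,  2.77067757e-01, -2.77572923e-02,  1.26802650e+00,
       -1.68286068e-05,  1.46739259e+00]), 'dq': array([-0.00010573, -0.00291381,  0.00283658,  0.0010136 , -0.00034007,
       -0.00111338]), 'tau': array([ 4.32161733e-04, -4.46707857e+01,  2.96128750e+01,  8.46825424e-03,
       -6.74568787e-05, -2.95089350e-06]), 'tool_pos': array([ 266.41332571, -564.57592721,  230.25843422]), 'tcp_rot': array([ 9.75808596e-01,  2.18624172e-01, -1.28313574e-04, -1.01960093e-03]), 'contact_force': array([-0.60216039, -0.34612071,  0.35380739]), 'wrist_torque': array([ 0.01673684, -0.02299789, -0.04127869]), 'finger_force': 0.0, 'finger_gap': 85.41332079919042}
```

View pics/top0.png

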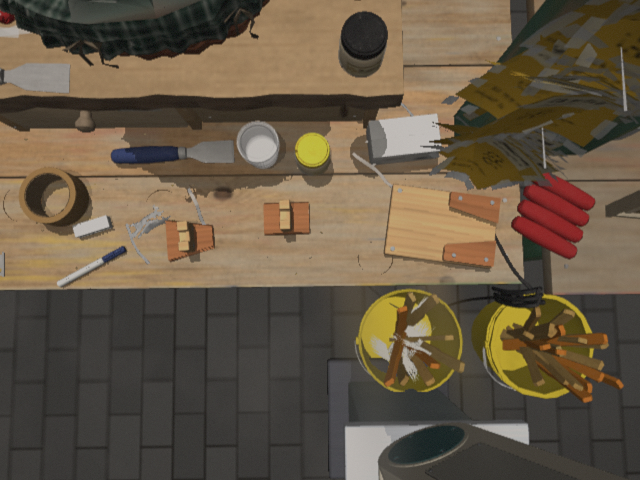

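View pics/scene0.png

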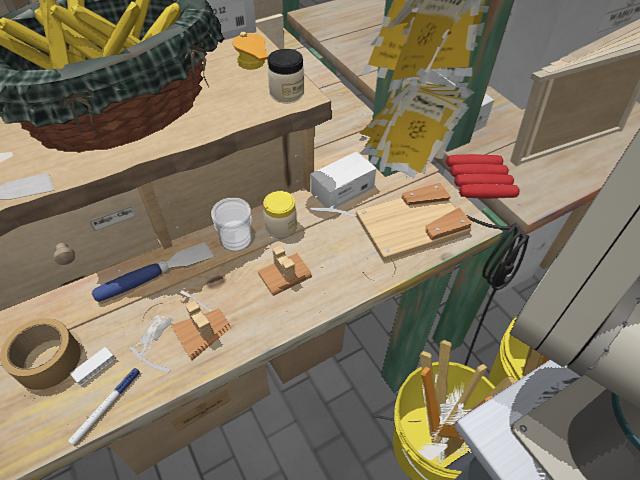

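Top view: two rests, at px (190,240) and (287,217). The board is at (445,225), with its rails to the right (−y). I'll measure both rests and the way from the cloud.

```bash
cat > m.py <<'E'
from h import *
import sys
def rect(W,box,z0,z1,name):
    u0,v0,u1,v1=box; P=W[v0:v1,u0:u1].reshape(-1,3); P=P[np.isfinite(P[:,0])]
    P=P[(P[:,2]>z0)&(P[:,2]<z1)]
    r=cv2.minAreaRect(P[:,:2].astype(np.float32)); print(name,len(P),"z",P[:,2].mean().round(1),"mean",P[:,:2].mean(0).round(1),"rect",np.round(r[0],1),np.round(r[1],1),round(r[2],1))
    return P
if __name__=="__main__":
    W=np.load("top0.npy")
    for n,b in(("L",(160,212,220,265)),("R",(258,192,316,240))):
        P=rect(W,b,7,18,n+" foot"); rect(W,b,40,65,n+" post")
        for y in np.arange(P[:,1].min(),P[:,1].max(),10):
            Q=P[(P[:,1]>=y)&(P[:,1]<y+10)]; print("  ",y.round(),Q[:,0].min().round(1),Q[:,0].max().round(1))
    b=(375,175,512,275); P=rect(W,b,13,50,"board"); P=rect(W,b,13,23,"bed")
    P=rect(W,(440,180,512,232),26,40,"railA"); Q=rect(W,(435,232,512,275),26,40,"railB")
    for y in np.arange(-250,-80,10):
        f=lambda S:[S[(S[:,1]>=y)&(S[:,1]<y+10)][:,0]]
        a,c=f(P)[0],f(Q)[0]
        print(y+5,[ (x.min().round(1),x.max().round(1)) if len(x) else None for x in(a,c)])
    im=cv2.imread("pics/top0.png")[180:280,150:330]; cv2.imwrite("pics/c1.png",cv2.resize(im,None,fx=4,fy=4,interpolation=cv2.INTER_CUBIC))
E
python3 m.py
```

```text
L foot 966 z 11.2 mean [474.9 430.8] rect [481.  429.9] [76.6 83.3] 9.0
L post 366 z 51.0 mean [475.1 427.2] rect [475.3 428.5] [49.8 19.4] 4.4
   387.0 459.4 496.7
   397.0 455.9 513.1
   407.0 452.6 522.0
   417.0 449.2 500.7
   427.0 445.8 450.5
   437.0 442.5 470.5
   447.0 440.8 504.7
   457.0 437.4 514.5
   467.0 451.5 506.5
R foot 1022 z 11.3 mean [508.8 257.5] rect [509.2 257.9] [53.9 80.1] 1.7
R post 322 z 51.5 mean [509.5 257.5] rect [509.8 257.6] [50.3 17.2] 2.1
   219.0 484.1 536.1
   229.0 484.3 536.2
   239.0 482.7 536.6
   249.0 482.8 536.2
   259.0 483.1 487.8
   269.0 482.8 534.6
   279.0 481.4 534.7
   289.0 481.2 535.0
board 7714 z 21.2 mean [491.  -15.8] rect [490.6 -26.5] [211.3 126.4] 81.5
bed 5619 z 17.5 mean [493.8   3.6] rect [492.1 -16.4] [190.9 126.4] 81.5
railA 1022 z 31.5 mean [525.4 -74.8] rect [524.  -83.6] [115.   44.3] 74.0
railB 1052 z 31.4 mean [442.9 -62. ] rect [446.5 -59. ] [87.  44.1] 82.8
-245 [None, None]
-235 [None, None]
-225 [None, None]
-215 [None, None]
-205 [None, None]
-195 [None, None]
-185 [None, None]
-175 [None, None]
-165 [None, None]
-155 [None, None]
-145 [None, None]
-135 [(np.float64(486.8), np.float64(495.6)), None]
-125 [None, None]
-115 [(np.float64(499.3), np.float64(538.0)), None]
-105 [(np.float64(493.9), np.float64(539.8)), (np.float64(433.6), np.float64(462.9))]
-95 [(np.float64(499.2), np.float64(540.0)), (np.float64(419.8), np.float64(462.9))]
-85 [(np.float64(502.6), np.float64(542.2)), (np.float64(421.6), np.float64(461.6))]
```

View pics/c1.png

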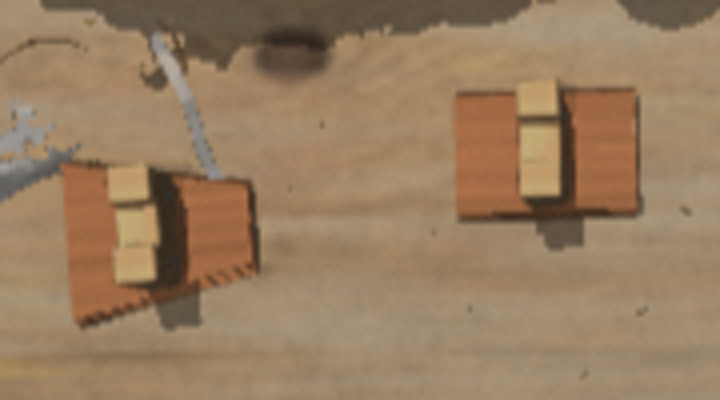

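The crop shows the left rest is the tapered one: wide end at crop (70,245), narrow end at (255,225), so it already faces −y. The right rest is straight. 

From the cloud:
- **Tapered rest:** about (475,428), yaw about +5°
- **Way origin:** about (485,-64), yaw -8.5°
- **Set-down:** about (498,25)

I'll turn the tool about 160° (the j6 range needs it), checking path clearance at the same time.

```bash
python3 - <<'E'
import numpy as np
for n in("top0","scene0"):
    P=np.load(n+".npy").reshape(-1,3);P=P[np.isfinite(P[:,0])]
    print(n)
    for x in range(300,700,50):
        print(x,[int(Q.max()) if len(Q:=P[(P[:,0]>=x)&(P[:,0]<x+50)&(P[:,1]>=y)&(P[:,1]<y+80),2]) else None for y in range(-640,560,80)])
E
```

```text
top0
300 [-708, -456, -453, -280, -291, 9, -9, -321, -339, -458, -711, -709, -708, -710, -709]
350 [None, -709, -456, 18, 19, 28, 24, 3, 3, 4, 3, 3, 3, 3, 4]
400 [None, -712, -709, 20, 20, 46, 34, 35, 22, 20, 4, 5, 5, 14, 15]
450 [None, -710, -712, 18, 46, 48, 47, 35, 21, 18, 16, 59, 16, 58, 38]
500 [None, None, None, 68, 113, 48, 445, 134, 22, 4, 15, 57, 4, 56, 35]
550 [None, None, None, 18, 43, 335, 448, 461, 369, 9, 74, 84, 5, 8, 5]
600 [None, None, -714, 90, 222, 230, 478, 514, 359, 226, 217, 226, 226, 226, 226]
650 [None, -719, -708, 17, None, 28, None, 456, 59, 299, 297, 364, 376, 376, 370]
scene0
300 [None, None, -582, -457, -454, 3, -14, -322, -339, -457, -712, -712, None, None, None]
350 [None, 15, 17, 18, 17, 28, 23, 2, 3, 3, 2, 2, 2, 4, 2]
400 [17, 17, 17, 18, 18, 45, 35, 36, 20, 18, 2, 3, 3, 14, 11]
450 [160, 124, 44, 23, 44, 48, 45, 34, 21, 20, 13, 57, 14, 58, 31]
500 [223, 224, 223, 224, 223, 47, 268, 122, 20, 4, 14, 58, 3, 56, 35]
550 [224, 224, 224, 222, 217, 335, 388, 404, 370, 9, 71, 83, 3, 7, 3]
600 [260, 277, 280, 94, 339, 347, 261, 392, 359, 224, 214, 225, 222, 220, 222]
650 [None, 138, 279, 94, 91, 201, -710, 357, 309, 297, 296, 360, 374, 374, 369]
```

Call:
move_arm --moves '[[[0,0,0],-10.7],[[0,0,0],-10.7],[[0,0,0],-10.7],[[0,0,0],-10.7],[[0,0,0],-10.7]]'

```text
clock: 0.72
tool_pos: [266.5, -564.8, 230.6]
tcp_rot: [0.771, 0.637, 0.0, -0.001]
contact_force: [0.3, 0.6, 0.1]
finger_gap: 85.2
finger_force: 0.0
```

Call:
move_arm --moves '[[[0,0,0],-10.7],[[0,0,0],-10.7],[[0,0,0],-10.7],[[0,0,0],-10.7],[[0,0,0],-10.7]]'

```text
clock: 1.35
tool_pos: [266.5, -564.8, 230.6]
tcp_rot: [0.402, 0.916, 0.0, -0.0]
contact_force: [-0.3, -0.3, -0.1]
finger_gap: 85.3
finger_force: 0.0
```

Call:
move_arm --moves '[[[0,0,0],-10.7],[[0,0,0],-10.7],[[0,0,0],-10.7],[[0,0,0],-10.7],[[0,0,0],-9]]'

```text
clock: 1.98
tool_pos: [266.5, -564.8, 230.6]
tcp_rot: [-0.038, 0.999, 0.001, -0.0]
contact_force: [0.2, -0.2, 0.2]
finger_gap: 85.5
finger_force: 0.0
```

Call:
move_arm --moves '[[[-3,5.4,0],0],[[-3,5.4,0],0],[[-3,5.4,0],0],[[-3,5.4,0],0],[[-3,5.4,0],0]]'

```text
clock: 2.6
tool_pos: [397.5, -283.3, 230.9]
tcp_rot: [-0.035, 0.999, 0.0, -0.0]
contact_force: [1.3, 0.6, 0.3]
finger_gap: 85.2
finger_force: 0.0
```

Call:
move_arm --moves '[[[-0.5,6,0],0],[[-0.5,6,0],0],[[-0.5,6,0],0],[[-0.5,6,0],0],[[-0.5,6,0],0]]'

```text
clock: 3.22
tool_pos: [400.3, 17.5, 231.1]
tcp_rot: [-0.035, 0.999, -0.0, 0.0]
contact_force: [2.3, -0.5, -0.3]
finger_gap: 85.2
finger_force: 0.0
```

```bash
python3 - <<'E'
import numpy as np
for n in("top0","scene0"):
    P=np.load(n+".npy").reshape(-1,3);P=P[np.isfinite(P[:,0])]
    for y in range(-180,60,20):
        print(n,y,[(z,int(Q.min())) for z in(60,110,200,300) if len(Q:=P[(P[:,0]>380)&(P[:,0]<620)&(P[:,1]>=y)&(P[:,1]<y+20)&(P[:,2]>z),0])])
E
```

```text
top0 -180 [(60, 574), (110, 574), (200, 574), (300, 574)]
top0 -160 [(60, 554), (110, 554), (200, 554), (300, 560)]
top0 -140 [(60, 530), (110, 530), (200, 530), (300, 558)]
top0 -120 [(60, 522), (110, 522), (200, 522), (300, 557)]
top0 -100 [(60, 536), (110, 536), (200, 536), (300, 549)]
top0 -80 [(60, 538), (110, 539), (200, 553), (300, 561)]
top0 -60 [(60, 545), (110, 559), (200, 560), (300, 560)]
top0 -40 [(60, 556), (110, 561), (200, 561), (300, 561)]
top0 -20 [(60, 562), (110, 569), (200, 569), (300, 569)]
top0 0 [(60, 564), (110, 564), (200, 564), (300, 565)]
top0 20 [(60, 556), (110, 556), (200, 556), (300, 564)]
top0 40 [(60, 616), (110, 616), (200, 616)]
scene0 -180 [(60, 576), (110, 576), (200, 576), (300, 576)]
scene0 -160 [(60, 557), (110, 557), (200, 557), (300, 561)]
scene0 -140 [(60, 527), (110, 527), (200, 527), (300, 564)]
scene0 -120 [(60, 524), (110, 524), (200, 524), (300, 571)]
scene0 -100 [(60, 538), (110, 538), (200, 538), (300, 579)]
scene0 -80 [(60, 541), (110, 543), (200, 556), (300, 578)]
scene0 -60 [(60, 548), (110, 561), (200, 570), (300, 575)]
scene0 -40 [(60, 558), (110, 572), (200, 572), (300, 572)]
scene0 -20 [(60, 564), (110, 572), (200, 572), (300, 572)]
scene0 0 [(60, 566), (110, 566), (200, 566), (300, 567)]
scene0 20 [(60, 557), (110, 557), (200, 557), (300, 567)]
scene0 40 [(60, 608), (110, 608)]
```

Call:
move_arm --moves '[[[-1.5,5.8,0],0],[[-1.5,5.8,0],0],[[-1.5,5.8,0],0],[[-1.5,5.8,0],0],[[-1.5,5.8,0],0]]'

```text
clock: 3.85
tool_pos: [454.9, 312.2, 230.9]
tcp_rot: [-0.036, 0.999, -0.0, -0.0]
contact_force: [1.4, -0.5, 0.3]
finger_gap: 85.7
finger_force: 0.0
```

Call:
move_arm --moves '[[[-1.4,5.7,1],-1],[[-1.4,5.7,1],0],[[0,0,4],0],[[0,0,4],0],[[0,0,0],0]]'

```text
clock: 4.47
tool_pos: [470.7, 424.0, 126.8]
tcp_rot: [-0.044, 0.999, -0.003, -0.004]
contact_force: [-1.0, 0.1, -1.0]
finger_gap: 85.8
finger_force: 0.0
```

```bash
python3 - <<'E'
from h import *
ims=[]
for n,c in(("top",(190,240)),("scene",(200,325))):
    f,W=cloud(n); a=f["color"][c[1]-75:c[1]+75,c[0]-60:c[0]+60,::-1]; ims.append(cv2.resize(a,None,fx=3.3,fy=3.3))
cv2.imwrite("pics/g1.png",np.hstack(ims)); s=telemetry.read_state(); print(s["tool_pos"],s["tcp_rot"],s["joint_pos"])
E
```

```text
[474.03783269 426.0364293  131.64721759] [-4.40674785e-02  9.99028528e-01 -1.37957538e-04 -1.93818475e-04] [ 6.30751782e-01  3.63010033e-01 -1.25176699e-01  1.08308516e+00
 -1.51866654e-05  5.42588276e-01]
```

View pics/g1.png

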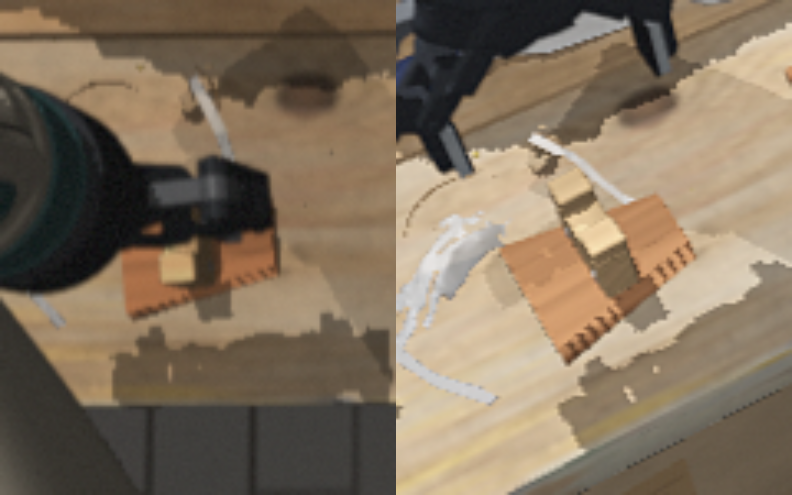

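Over the tapered post, with the fingers straddling it along y. Descending and gripping.

Call:
move_arm --moves '[[[-0.1,0.2,3],0],[[0,0,3],0],[[0,0,3],0],[[0,0,2.1],0],[[0,0,0],0]]'

```text
clock: 5.2
tool_pos: [475.2, 428.1, 20.9]
tcp_rot: [-0.044, 0.999, -0.0, 0.0]
contact_force: [-0.8, -0.6, 0.5]
finger_gap: 85.3
finger_force: 0.0
```

Call:
move_arm --moves '[[[0,0,0],0],[[0,0,0],0],[[0,0,0],0],[[0,0,0],0],[[0,0,0],0]]' --gripper 0.5 --newtons 70

```text
clock: 5.82
tool_pos: [475.5, 428.7, 21.2]
tcp_rot: [-0.044, 0.999, 0.0, 0.001]
contact_force: [-0.9, 0.3, 4.0]
finger_gap: 16.7
finger_force: 69.2
```

Call:
move_arm --moves '[[[0,0,0],0],[[0,0,0],0],[[0,0,0],0],[[0,0,0],0]]'

```text
clock: 6.32
tool_pos: [475.6, 428.7, 21.2]
tcp_rot: [-0.044, 0.999, 0.0, 0.001]
contact_force: [-0.2, -0.5, 6.0]
finger_gap: 16.8
finger_force: 69.3
```

Call:
move_arm --moves '[[[0,0,-1],0],[[0,0,-2.5],0],[[0,0,-3.5],0],[[0,0,-3],0],[[0,0,0],0]]'

```text
clock: 6.95
tool_pos: [476.5, 429.4, 122.9]
tcp_rot: [-0.044, 0.999, 0.001, 0.002]
contact_force: [-0.4, 0.3, -1.9]
finger_gap: 16.6
finger_force: 68.5
```

Call:
move_arm --moves '[[[0.2,-3,0],0],[[0.2,-5,0],0],[[0.2,-5.5,0],0],[[0.2,-5.5,0],0],[[0.2,-5.5,0],0]]'

```text
clock: 7.58
tool_pos: [484.8, 181.3, 118.2]
tcp_rot: [-0.044, 0.999, -0.0, -0.002]
contact_force: [1.3, -0.2, -1.8]
finger_gap: 16.8
finger_force: 68.6
```

Call:
move_arm --moves '[[[0.2,-5.5,0],0],[[0.1,-5.4,0],0],[[0.1,-5,0],6.8],[[0,0,0],6.7],[[0,0,0],0]]'

```text
clock: 8.2
tool_pos: [494.9, 24.0, 118.5]
tcp_rot: [0.074, 0.997, 0.0, -0.002]
contact_force: [-0.7, 0.4, -2.3]
finger_gap: 17.3
finger_force: 68.9
```

```bash
python3 - <<'E'
from h import *
for n in("top","scene"):
    f,W=cloud(n); np.save(n+"1.npy",W); cv2.imwrite(f"pics/{n}2.png",f["color"][...,::-1])
s=telemetry.read_state(); print(s["tool_pos"],s["tcp_rot"],s["contact_force"],s["finger_gap"])
E
python3 - <<'E'
import cv2
a=cv2.imread("pics/scene2.png")[130:330,320:540]; cv2.imwrite("pics/s2.png",cv2.resize(a,None,fx=3,fy=3))
E
```

```text
[495.37678217  24.87979143 119.04233512] [ 7.25316316e-02  9.97365322e-01  4.45848097e-05 -1.25513777e-03] [-0.06941509 -0.01938176 -1.46792881] 17.129868051343035
```

View pics/s2.png

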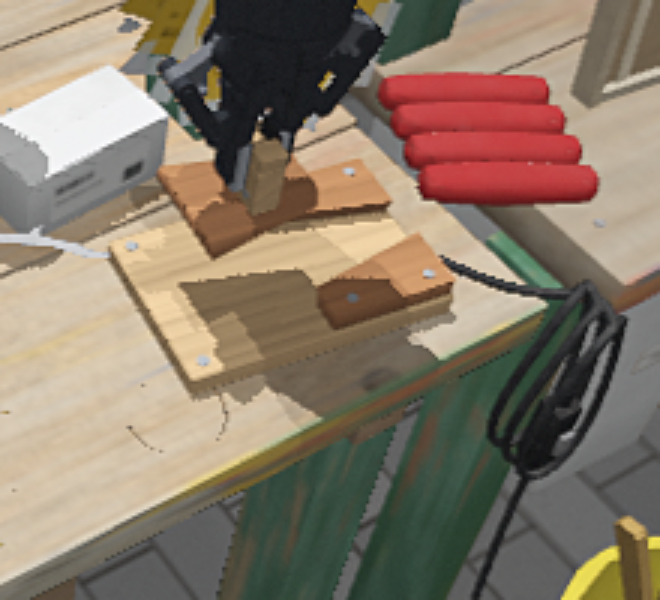

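Held and level above the bare end, foot dark orange at about (270,200) in the crop. One cross-check of the way and of the held foot from both clouds.

```bash
python3 - <<'E'
import numpy as np,cv2
for n in("top0","scene0"):
    P=np.load(n+".npy").reshape(-1,3);P=P[np.isfinite(P[:,0])]
    B=P[(P[:,2]>14)&(P[:,2]<22)&(P[:,0]>410)&(P[:,0]<575)&(P[:,1]>-140)&(P[:,1]<95)]
    c=B[:,:2].astype(np.float32); 
    # keep points connected: erode by median rect
    r=cv2.minAreaRect(c); print(n,r)
    t=np.radians(-8.5); ex=np.array([np.cos(t),np.sin(t)]); ey=np.array([-np.sin(t),np.cos(t)])
    for deg in(-8.5,):
        O=np.array([485.,-63.9]); 
        L=np.c_[(P[:,:2]-O)@ex,(P[:,:2]-O)@ey,P[:,2]]
        b=L[(L[:,2]>14)&(L[:,2]<22)&(abs(L[:,0])<80)]
        for y in range(50,140,20):
            q=b[(b[:,1]>y)&(b[:,1]<y+20),0]; print("board",y,np.percentile(q,[0.5,99.5]).round(1))
        q=b[abs(b[:,0])<40,1]; print("board y",np.percentile(q[(q>-70)&(q<170)],[.2,99.8]).round(1))
        T=L[(L[:,2]>28)&(L[:,2]<38)]
        for y in range(-44,42,12):
            s=T[(T[:,1]>y)&(T[:,1]<y+12)]; A=s[(s[:,0]<0)&(s[:,0]>-75),0];C=s[(s[:,0]>0)&(s[:,0]<75),0]
            if len(A)*len(C): print("rails",y+6,"in",A.max().round(1),C.min().round(1),"out",A.min().round(1),C.max().round(1))
for n in("top1","scene1"):
    P=np.load(n+".npy").reshape(-1,3);P=P[np.isfinite(P[:,0])]
    O=np.array([495.4,24.9]);t=np.radians(-8.3); ex=np.array([np.cos(t),np.sin(t)]); ey=np.array([-np.sin(t),np.cos(t)])
    L=np.c_[(P[:,:2]-O)@ex,(P[:,:2]-O)@ey,P[:,2]]
    s=L[(L[:,2]>104)&(L[:,2]<114)&(abs(L[:,0])<50)&(abs(L[:,1])<50)]
    print(n,len(s),s.min(0).round(1) if len(s) else "",s.max(0).round(1) if len(s) else "")
    for y in range(-40,40,10):
        q=s[(s[:,1]>y)&(s[:,1]<y+10),0]
        if len(q): print(y+5,q.min().round(1),q.max().round(1),"expect +-",round((59+(y+5)*.425)/2-4.4,1))
E
```

```text
top0 ((492.04742431640625, -15.895927429199219), (189.92562866210938, 126.13227081298828), 81.47901916503906)
board 50 [-62.4  61.6]
board 70 [-62.5  61.8]
board 90 [-62.2  61.6]
board 110 [-62.4  61.7]
board 130 [-62.3  60.7]
board y [-45.5 142.6]
rails -38 in -15.8 15.3 out -59.9 59.9
rails -26 in -19.5 18.9 out -60.1 60.0
rails -14 in -21.2 21.0 out -60.0 60.2
rails -2 in -24.7 23.3 out -60.0 60.0
rails 10 in -26.4 26.0 out -60.1 59.9
rails 22 in -29.3 27.9 out -60.1 59.6
rails 34 in -31.4 31.5 out -60.0 59.7
rails 46 in -34.7 34.1 out -58.8 58.8
scene0 ((493.7755126953125, -16.18572235107422), (190.59556579589844, 127.58795166015625), 80.62433624267578)
board 50 [-60.3  63.9]
board 70 [-60.7  64.2]
board 90 [-60.1  63.5]
board 110 [-60.6  63.8]
board 130 [-59.9  62.8]
board y [-45.  142.7]
rails -38 in -12.9 18.6 out -58.1 64.1
rails -26 in -15.2 21.6 out -57.9 63.3
rails -14 in -18.2 23.3 out -57.3 63.5
rails -2 in -19.7 26.7 out -57.4 63.8
rails 10 in -22.8 28.8 out -58.7 63.3
rails 22 in -26.1 30.3 out -57.9 63.1
rails 34 in -29.0 33.5 out -59.2 62.6
rails 46 in -32.1 36.7 out -56.7 61.3
top1 414 [-33.8 -38.5 104.1] [ 34.   40.  113.4]
-35 -20.8 -19.1 expect +- 17.7
-25 -22.2 -17.7 expect +- 19.8
-15 -24.7 -18.0 expect +- 21.9
-5 -26.3 -23.9 expect +- 24.0
5 -29.4 -12.2 expect +- 26.2
15 -29.8 -5.3 expect +- 28.3
25 -33.8 31.7 expect +- 30.4
35 -33.6 34.0 expect +- 32.5
scene1 696 [-33.7 -41.2 104. ] [ 36.8  40.8 113.7]
-35 -18.4 12.2 expect +- 17.7
-25 -19.6 0.7 expect +- 19.8
-15 -21.0 -9.5 expect +- 21.9
-5 -24.0 -19.9 expect +- 24.0
5 -26.1 29.0 expect +- 26.2
15 -27.9 31.3 expect +- 28.3
25 -30.7 33.7 expect +- 30.4
35 -33.3 36.8 expect +- 32.5
```

Call:
move_arm --moves '[[[-0.3,0.1,2],0.2],[[0,0,2.5],0],[[0,0,2],0],[[0,0,0.8],0],[[0,0,0],0]]'

```text
clock: 8.93
tool_pos: [499.0, 25.6, 46.8]
tcp_rot: [0.075, 0.997, -0.0, -0.001]
contact_force: [-0.3, 0.4, -0.0]
finger_gap: 17.3
finger_force: 68.9
```

Call:
move_arm --moves '[[[0,0,0.2],0],[[0,0,0.2],0],[[0,0,0.1],0],[[0,0,0.1],0],[[0,0,0],0]]'

```text
clock: 9.55
tool_pos: [499.6, 25.1, 41.3]
tcp_rot: [0.075, 0.997, -0.0, -0.0]
contact_force: [0.4, 0.0, -1.2]
finger_gap: 16.8
finger_force: 68.9
```

Call:
move_arm --moves '[[[0.1,0,0.1],0],[[0,0,0.1],0],[[0,0,0.1],0],[[0,0,0],0],[[0,0,0],0]]'

```text
clock: 10.18
tool_pos: [498.5, 25.3, 39.2]
tcp_rot: [0.075, 0.997, -0.0, -0.0]
contact_force: [-3.1, 0.3, 7.7]
finger_gap: 17.1
finger_force: 70.2
```

Call:
move_arm --moves '[[[0,-1,-0.05],0],[[0,-1.5,0],0],[[0,-1.5,0],0],[[0,-1.5,0],0],[[0,-0.5,0],0]]'

```text
clock: 10.8
tool_pos: [490.1, -35.0, 39.2]
tcp_rot: [0.076, 0.997, 0.0, 0.001]
contact_force: [0.5, 4.2, 4.9]
finger_gap: 17.0
finger_force: 69.8
```

Call:
move_arm --moves '[[[0,-0.5,0],0],[[0,-0.5,0],0],[[0,0,0],0]]'

```text
clock: 11.18
tool_pos: [488.5, -44.4, 39.2]
tcp_rot: [0.075, 0.997, -0.0, 0.0]
contact_force: [-0.6, 1.3, 5.0]
finger_gap: 16.8
finger_force: 69.8
```

Call:
move_arm --moves '[[[0,-0.4,0],0],[[0,-0.3,0],0],[[0,-0.3,0],0],[[0,0,0],0]]'

```text
clock: 11.68
tool_pos: [486.8, -53.3, 39.2]
tcp_rot: [0.075, 0.997, 0.001, 0.0]
contact_force: [-0.9, 4.2, 6.6]
finger_gap: 17.1
finger_force: 70.1
```

Call:
move_arm --moves '[[[0,-0.3,0],0],[[0,-0.2,0],0],[[0,0,0],0]]'

```text
clock: 12.05
tool_pos: [485.7, -56.8, 39.3]
tcp_rot: [0.075, 0.997, 0.002, -0.0]
contact_force: [-1.4, 9.6, 9.0]
finger_gap: 16.7
finger_force: 70.4
```

Contact is starting about 7 mm short. I'll ease the grip so it can self-centre, then keep pressing.

Call:
move_arm --moves '[[[0,-0.2,0],0],[[0,-0.2,0],0],[[0,-0.2,0],0],[[0,0,0],0]]' --newtons 40

```text
clock: 12.55
tool_pos: [485.3, -59.3, 39.6]
tcp_rot: [0.074, 0.997, 0.007, 0.0]
contact_force: [0.8, 17.2, 13.7]
finger_gap: 17.0
finger_force: 70.9
```

```bash
python3 -c "
from h import *
s=telemetry.read_state(); print(s['tool_pos'],s['contact_force'],s['wrist_torque'],s['finger_gap'],s['finger_force'])"
```

```text
[485.29869291 -59.26321108  39.61381307] [ 0.77237258 17.18002849 13.71301856] [ 3.62187782 -0.07141609  0.08219435] 17.02319761204972 70.87756589055061
```

Call:
move_arm --moves '[[[0,-0.3,0],0],[[0,-0.3,0],0],[[0,-0.3,0],0],[[0,0,0],0],[[0,0,0],0]]' --gripper 0.5 --newtons 70

```text
clock: 13.18
tool_pos: [484.6, -63.2, 39.8]
tcp_rot: [0.073, 0.997, 0.013, 0.001]
contact_force: [2.7, 33.2, 15.5]
finger_gap: 16.9
finger_force: 71.7
```

```bash
python3 -c "
from h import *
s=telemetry.read_state(); print(s['tool_pos'],s['contact_force'],s['wrist_torque'],s['finger_gap'],s['finger_force'])
f,W=cloud('scene'); a=f['color'][130:330,320:540,::-1]; cv2.imwrite('pics/s3.png',cv2.resize(a,None,fx=3,fy=3))"
```

```text
[484.60160103 -63.21600338  39.81212071] [ 2.7450507  33.21128864 15.50735516] [ 6.04525748 -0.50050762 -0.48036438] 16.850403769846128 71.65459255866153
```

View pics/s3.png

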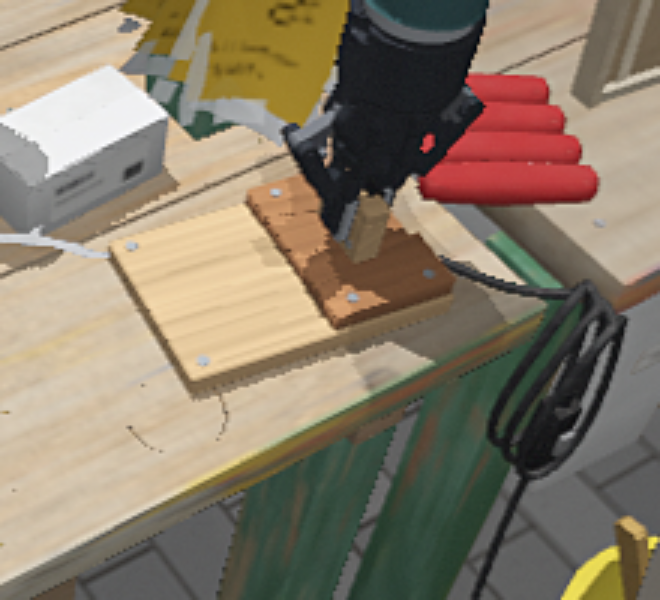

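Seated: the foot's wide end is flush with the mouth at about (290,250) in the crop, and the push reads 33 N. I'll unload the push, then open and retreat.

Call:
move_arm --moves '[[[0,0,0],0],[[0,0.3,0],0],[[0,0.3,0],0],[[0,0.2,0],0],[[0,0,0],0]]'

```text
clock: 13.85
tool_pos: [484.6, -63.0, 40.0]
tcp_rot: [0.074, 0.997, 0.003, -0.0]
contact_force: [-3.5, 10.6, 16.5]
finger_gap: 16.8
finger_force: 71.7
```

Call:
move_arm --moves '[[[0,0,0],0],[[0,0,0],0],[[0,0,0],0],[[0,0,0],0],[[0,0,0],0]]' --gripper 7

```text
clock: 14.48
tool_pos: [484.7, -65.9, 38.7]
tcp_rot: [0.075, 0.997, -0.0, -0.0]
contact_force: [0.7, -0.2, -0.0]
finger_gap: 70.1
finger_force: 0.0
```

Call:
move_arm --moves '[[[0,0.3,-1],0],[[0,0,-2.5],0],[[0,0,-4],0],[[0,0,-4],0],[[0,0,-2],0]]'

```text
clock: 15.1
tool_pos: [486.8, -63.0, 177.2]
tcp_rot: [0.075, 0.997, -0.0, 0.002]
contact_force: [-0.5, -0.7, 0.4]
finger_gap: 70.2
finger_force: 0.0
```

Call:
move_arm --moves '[[[2,5,0],0],[[2,5,0],0],[[2,5,0],0],[[0,5,0],0],[[0,0,0],0]]'

```text
clock: 15.72
tool_pos: [456.3, 146.8, 174.8]
tcp_rot: [0.073, 0.997, 0.0, 0.001]
contact_force: [0.5, -1.5, -0.2]
finger_gap: 69.9
finger_force: 0.0
```

```bash
python3 - <<'E'
from h import *
ims=[]
for n,(u,v) in(("top",(445,225)),("scene",(425,220))):
    f,W=cloud(n); ims.append(cv2.resize(f["color"][v-75:v+75,u-80:u+80,::-1],(400,375)))
    P=W.reshape(-1,3);P=P[np.isfinite(P[:,0])]
    O=np.array([485.3,-63.9]);t=np.radians(-8.5);ex=np.array([np.cos(t),np.sin(t)]);ey=np.array([-np.sin(t),np.cos(t)])
    L=np.c_[(P[:,:2]-O)@ex,(P[:,:2]-O)@ey,P[:,2]]
    p=L[(L[:,2]>66)&(L[:,2]<82)&(abs(L[:,0])<40)&(abs(L[:,1])<40)]
    print(n,len(p),p.min(0).round(1),p.max(0).round(1),cv2.minAreaRect(p[:,:2].astype(np.float32)))
    q=L[(L[:,2]>24)&(L[:,2]<37)&(abs(L[:,0])<14)&(abs(L[:,1])<60)]; print(q[:,1].min(),q[:,1].max(),np.polyfit(q[:,1],q[:,2],1))
cv2.imwrite("pics/end.png",np.hstack(ims)); s=telemetry.read_state();print(s["clock"],s["tool_pos"],s["contact_force"])
E
```

```text
Traceback (most recent call last):
ValueError: zero-size array to reduction operation minimum which has no identity
```

```bash
python3 - <<'E'
from h import *
ims=[]
for n,(u,v) in(("top",(445,225)),("scene",(425,220))):
    f,W=cloud(n); ims.append(cv2.resize(f["color"][v-75:v+75,u-80:u+80,::-1],(400,375)))
    P=W.reshape(-1,3);P=P[np.isfinite(P[:,0])]
    O=np.array([485.3,-63.9]);t=np.radians(-8.5);ex=np.array([np.cos(t),np.sin(t)]);ey=np.array([-np.sin(t),np.cos(t)])
    L=np.c_[(P[:,:2]-O)@ex,(P[:,:2]-O)@ey,P[:,2]]
    for z0,z1,w in((66,82,40),(24,37,14)):
        p=L[(L[:,2]>z0)&(L[:,2]<z1)&(abs(L[:,0])<w)&(abs(L[:,1])<60)]
        if len(p)>5: print(n,len(p),p.min(0).round(1),p.max(0).round(1),p.mean(0).round(1),cv2.minAreaRect(p[:,:2].astype(np.float32)),np.polyfit(p[:,1],p[:,2],1))
cv2.imwrite("pics/end.png",np.hstack(ims)); s=telemetry.read_state();print(s["clock"],s["tool_pos"],s["contact_force"])
E
```

```text
scene 178 [-23.9  -7.5  66.1] [28.9 11.  77.7] [-0.1  2.9 72.5] ((2.505979537963867, 1.8460125923156738), (52.72297668457031, 18.43686866760254), 0.44114741683006287) [-0.1118198  72.79691659]
scene 267 [-13.9 -40.6  24.1] [13.7 42.4 36.7] [-1.4 13.2 30.4] ((-0.26232242584228516, 0.9214591979980469), (82.9481430053711, 27.491697311401367), 89.53327941894531) [-7.91980052e-03  3.05171904e+01]
15.875 [455.91463994 143.63180664 174.1397117 ] [-0.85424695  0.70783375 -0.12374109]
```

View pics/end.png

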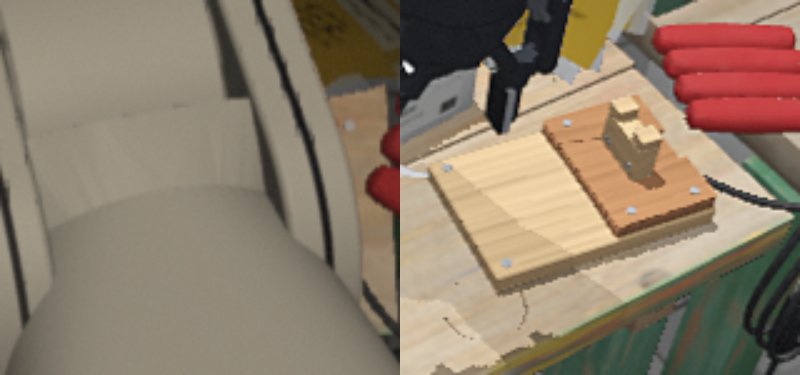

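The rest is wedged level and in line, about 1–2 mm from its wedged place (right half of the picture, foot at about (630,165)). The arm is clear of it. Handing in.

```bash
python3 -c "
from h import *
print(workorder.job_done())"
```

```text
the job is handed in; nothing more can be done
None
```

The tapered rest is pressed home between the rails (33 N push, about 1–2 mm from its wedged place) and released. The straight rest was never touched, and the job was handed in at about 16 s; no verdict was returned.

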